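Weigh the sample jar kept behind the bottles

ROBOT

A 6-joint arm with a two-finger parallel gripper is mounted at the origin on the work surface. World frame = base frame: x ahead of the robot, y to its left, z up, the work surface at z = 0. Lengths are in m, angles in rad, forces in N, time in s.
With the tool pointing down it reaches from about 0.4 to 0.825 m from the base axis. Payload 7 kg.
Tool frame: the origin (TCP) lies at the very end of the fingers, on their centre line; the grasp point (between the pads) lies 19 mm behind it; z points along the fingers, y is the line along which they close (so a half turn about z gives the same grasp; the last joint's range is limited). The gripper opens to 88 mm and grips with 3 to 60 N. Pads are 19 mm wide; open, the fingers measure 130 mm over their backs; the gripper's body (78 mm by 193 mm) begins 47 mm behind the grasp point.
Start: joints at [-0.915, 0.359, 0.012, 0, -1.224, -0.288], TCP at [0.243, -0.63, 0.227] pointing down, gripper open.
Joint ranges: [-3.07, 3.07], [-1.43, 2.12], [-1.02, 1.25], [-3.03, 1.67], [-3.05, -0], [-3.03, 3.03]. Speed limits (rad/s): [2.39, 2.39, 3.01, 3.14, 3.14, 3.14].

INTERFACE

Orientations are given as [roll, pitch, yaw] about the fixed x, y, z axes, in that order (R = Rz(yaw) Ry(pitch) Rx(roll)).
In Python, from station import arm gives the robot as it stands.
- The arm moves only by the tool step_arm, never from a script. Its argument "rows" is a list of rows, each a list of 5 numbers: the shift along the world's x, y, z in m, then the turn about the world's z in rad, then the finger opening in m, from 0 to 0.0876. In form: [[x, y, z, spin, gripper], ...]. A call has 1 to 20 rows; each row is the pose to reach, as a shift and turn from the pose commanded when the call began; what a row does not reach only later rows make up. A row lasts 1/10 s, in which the tool goes at most 50 mm and 8.59 degrees, less where a joint would pass 70% of its speed; a pose out of reach is approached as far as the arm can. A call with a gripper value outside its range is refused whole. The fingers move at their own pace and stop on an object; "newtons" is the grip in N (left out, the last holds). Time passes only in rows, so rows that repeat a pose let the fingers close. It gives the time, the measured TCP pose, the force, the opening and the grip force at its end, in the units of the state.
- arm.get_state(): the state, without advancing time (a new reading comes with each control period).
- arm.grab_frame(name): name is "scene" or "top" or "wrist"; returns a dict with "color" (420x560x3 uint8, blue, green, red), "vfov" (degrees; the focal length in pixels is half the picture's height over the tangent of half this angle, whatever the lens; pixels are square), "cx", "cy" (the principal point, pixels), "rvec" (rotation vector, rad) and "tvec" (3), from world to camera coordinates, as OpenCV has them. Camera axes: x right, y down, z forward; pixel columns grow to the right and rows downward; lengths in m; the calibration is good to about 2 mm. A picture is of the moment at which its call begins. There is no depth.
- arm.job_done(): hands the job in; it is judged then, once.
The state is a dict: "t": time; "q": joint angles; "qd": joint speeds; "joint_efforts": joint torques, N m; "eef_pos": TCP position; "ee_rot": TCP orientation; "force": force on the tool from outside, world axes, zero at the start; "moment": the same for the moment, N m; "width": finger opening in m; "gripper_force": force on a finger pad.
Only numpy, scipy, OpenCV 4.12 (cv2) and the standard library are available. Lean on these libraries where they do the work, as an engineer would, in place of code of your own. Each camera call takes 0.05 s, during which the arm holds its last target. There are 200 camera calls.

TASK

Clear the three capped bottles off their coasters onto the black mat, and once all three stand there, fetch the amber jar they hemmed in and set it in the middle of the scale's pan. Then put each bottle back in the middle of the coaster of its own cap's colour. It is all glass: keep it upright and set it down gently, never drop it, and leave the blue flask alone.

Things in the scene. Friction and masses are not known exactly. Their poses are not given: they have to be found in the camera images.
- red_bottle_centre (a point): Clear glass bottle with a red cap sleeve, about 300 g, 150 mm tall. Round: body 52 mm across up to 92 mm, sloping in to 26 mm at 110 mm; the red cap, the part to grip from above, is a cylinder 26 mm across from 112 mm to the top, its middle 56 mm above this point. This point: the bottle's centre, half-way up (75 mm above its base); z up the bottle. Starts on the red coaster.
- yellow_bottle_centre (a point): Clear glass bottle with a yellow cap sleeve, about 300 g, 150 mm tall. Round: body 52 mm across up to 92 mm, sloping in to 26 mm at 110 mm; the yellow cap, the part to grip from above, is a cylinder 26 mm across from 112 mm to the top, its middle 56 mm above this point. This point: the bottle's centre, half-way up (75 mm above its base); z up the bottle. Starts on the yellow coaster.
- green_bottle_centre (a point): Clear glass bottle with a green cap sleeve, about 300 g, 150 mm tall. Round: body 52 mm across up to 92 mm, sloping in to 26 mm at 110 mm; the green cap, the part to grip from above, is a cylinder 26 mm across from 112 mm to the top, its middle 56 mm above this point. This point: the bottle's centre, half-way up (75 mm above its base); z up the bottle. Starts on the green coaster.
- red_coaster: Plain red disc, the coaster of the bottle with the red cap: 68 mm in diameter, 4 mm thick, flat top, fixed on a round white tray (4 mm thick, 224 mm in diameter). Origin: centre of its underside, so its top is 4 mm above the origin; z up. The three lie round the jar, about 80 mm or more apart.
- yellow_coaster: Plain yellow disc, the coaster of the bottle with the yellow cap: 68 mm in diameter, 4 mm thick, flat top, fixed on a round white tray (4 mm thick, 224 mm in diameter). Origin: centre of its underside, so its top is 4 mm above the origin; z up. The three lie round the jar, about 80 mm or more apart.
- green_coaster: Plain green disc, the coaster of the bottle with the green cap: 68 mm in diameter, 4 mm thick, flat top, fixed on a round white tray (4 mm thick, 224 mm in diameter). Origin: centre of its underside, so its top is 4 mm above the origin; z up. The three lie round the jar, about 80 mm or more apart.
- jar_centre (a point): Squat amber glass sample jar with a black lid, a plain cylinder 48 mm in diameter and 50 mm tall, about 160 g. It stands on the white tray, hemmed in by the three taller bottles. This point is its centre, half-way up (25 mm above its base); z up.
- mat: Black rubber mat lying fixed on the table to one side of the tray (left or right), 240 mm along its x, 150 mm along its y, 3 mm thick. Origin: centre of its underside; z up. Empty at the start.
- scale: Grey bench scale, fixed on the table on the other side of the tray from the mat: housing 170 x 170 mm, 42 mm high, with a round flat aluminium pan 130 mm in diameter over its centre. The pan's top is 55 mm above the origin and does not give. Origin: centre of the underside, right below the pan's centre; z up. Nothing on it at the start.
- flask_centre (a point): Bystander: a blue drinks flask with a black cap, 56 mm in diameter, 160 mm tall, standing loose on the table beyond the tray. To be left alone. This point is its centre, half-way up (80 mm above its base); z up.

How it is judged:
On the way, in this order (a step that is already met when the one before it is completed fails the run):
1. all three bottles stand upright on the black mat, let go and at rest (linear speed of each of red_bottle, yellow_bottle, green_bottle below 0.03 m/s and angle between each of red_bottle_centre, yellow_bottle_centre, green_bottle_centre's own z axis and vertical below 0.12 rad and x of red_bottle_centre in the frame of mat between -0.105 and 0.105 m and y of red_bottle_centre in the frame of mat between -0.06 and 0.06 m and z of red_bottle_centre in the frame of mat between 0.072 and 0.084 m and contact force between the fingers and red_bottle below 0.1 N and x of yellow_bottle_centre in the frame of mat between -0.105 and 0.105 m and y of yellow_bottle_centre in the frame of mat between -0.06 and 0.06 m and z of yellow_bottle_centre in the frame of mat between 0.072 and 0.084 m and contact force between the fingers and yellow_bottle below 0.1 N and x of green_bottle_centre in the frame of mat between -0.105 and 0.105 m and y of green_bottle_centre in the frame of mat between -0.06 and 0.06 m and z of green_bottle_centre in the frame of mat between 0.072 and 0.084 m and contact force between the fingers and green_bottle below 0.1 N), for 0.2 s.
2. the jar stands in the middle of the scale's pan (within 15 mm), let go and at rest, while the three bottles are still on the mat (all of step 1 and linear speed of jar below 0.03 m/s and angle between jar_centre's own z axis and vertical below 0.12 rad and horizontal distance between jar_centre and scale below 0.015 m and z of jar_centre in the frame of scale between 0.074 and 0.086 m and contact force between the fingers and jar below 0.1 N), for 0.2 s.
At the end, for the whole second after the job is handed in: Each bottle stands upright and at rest on the coaster of its cap's colour, its axis within 12 mm of the coaster's centre; the jar stands upright and at rest on the scale's pan, its axis within 15 mm of the pan's centre; all is released (linear speed of each of jar, red_bottle, yellow_bottle, green_bottle below 0.03 m/s and angle between each of jar_centre, red_bottle_centre, yellow_bottle_centre, green_bottle_centre's own z axis and vertical below 0.12 rad and horizontal distance between jar_centre and scale below 0.015 m and z of jar_centre in the frame of scale between 0.074 and 0.086 m and contact force between the fingers and jar below 0.1 N and horizontal distance between red_bottle_centre and red_coaster below 0.012 m and z of red_bottle_centre in the frame of red_coaster between 0.073 and 0.085 m and horizontal distance between yellow_bottle_centre and yellow_coaster below 0.012 m and z of yellow_bottle_centre in the frame of yellow_coaster between 0.073 and 0.085 m and horizontal distance between green_bottle_centre and green_coaster below 0.012 m and z of green_bottle_centre in the frame of green_coaster between 0.073 and 0.085 m); the robot touches nothing.
It fails at once if a bottle or the jar is tipped by more than about 30 degrees (angle between any of red_bottle_centre, yellow_bottle_centre, green_bottle_centre, jar_centre's own z axis and vertical above 0.55 rad).
It fails at once if a bottle or the jar is dropped (falls freely from more than about 20 mm) ((linear speed of red_bottle above 0.65 m/s and contact force between the fingers and red_bottle below 0.05 N) or (linear speed of yellow_bottle above 0.65 m/s and contact force between the fingers and yellow_bottle below 0.05 N) or (linear speed of green_bottle above 0.65 m/s and contact force between the fingers and green_bottle below 0.05 N) or (linear speed of jar above 0.65 m/s and contact force between the fingers and jar below 0.05 N)).
It fails at once if the blue flask is shifted by more than 20 mm (distance of flask_centre from where it was at the start of the episode above 0.02 m).
It also fails if it takes over 141 s, if anything falls off the work surface, if the arm or the gripper's body presses on something with over 40 N, if the wrist force passes 120 N, or if a joint passes its speed limit or range.

## Working session

There is one attempt and no reset: what is moved stays moved. The work goes in short steps, Python scripts to look and compute and a tool call to move; the robot and the scene stay as the last step left them, time stands still between calls to the robot, and variables do not carry over. Pictures are saved under pics/ and viewed, at most 14 in all, crops included, and the job is handed in when it is done.

Besides the shell and the picture viewer there is one more tool, called after "Request:" by a JSON object that holds its "op" and its "data", one argument or row to a line. step_arm: Moves the arm, as the interface text tells. Its arguments: {"type":"object","properties":{"rows":{"type":"array"},"newtons":{"type":"number"}},"required":["rows"]}

```bash
mkdir -p pics; ls
cat > h.py <<'E'
import numpy as np, cv2
from station import arm
def grab(n, save=None):
    f=arm.grab_frame(n)
    if save: cv2.imwrite('pics/%s.png'%save, f['color'])
    return f
def ray(f,u,v):
    fl=f['color'].shape[0]/2/np.tan(np.radians(f['vfov'])/2)
    R=cv2.Rodrigues(np.array(f['rvec'],float))[0]; t=np.array(f['tvec'],float).ravel()
    d=R.T@np.array([(u-f['cx'])/fl,(v-f['cy'])/fl,1.]); return -R.T@t, d
def onz(f,u,v,z):
    o,d=ray(f,u,v); return o+d*(z-o[2])/d[2]
E
python3 - <<'E'
from h import *
for n in('scene','top'):
    f=grab(n,n+'0'); o,d=ray(f,280,210); print(n,f['vfov'],f['cx'],f['cy'],o.round(3),d.round(3))
s=arm.get_state(); print(s)
E
```

```text
pics
scene 44.122804954244316 278.035833448391 212.90029003879772 [ 1.048 -0.55   0.942] [-0.353  0.523 -0.776]
top 55.469569715480716 286.6559313923892 202.8833675736663 [0.511 0.006 0.884] [ 0.166 -0.004 -0.986]
{'t': 0.1, 'q': array([-9.14910863e-01,  3.59273961e-01,  1.11351101e-02, -3.00839496e-04,
       -1.22408011e+00, -2.88088612e-01]), 'qd': array([ 0.00017351, -0.00048623,  0.00279062,  0.00099903, -0.00196888,
       -0.0012261 ]), 'joint_efforts': array([ 4.19589669e-04, -5.84165275e+01,  2.93752688e+01,  7.01544285e+00,
        1.01574662e-02, -5.31738715e-05]), 'eef_pos': array([ 0.24250953, -0.62946095,  0.22573778]), 'ee_rot': array([ 3.14014829e+00, -1.33064490e-04, -2.77389814e+00]), 'force': array([-1.2177364 ,  0.36004361,  0.63260463]), 'moment': array([-0.02829698,  0.03544319,  0.01024095]), 'gripper_force': 0.0, 'width': 0.0871402494821925}
```

View pics/scene0.png

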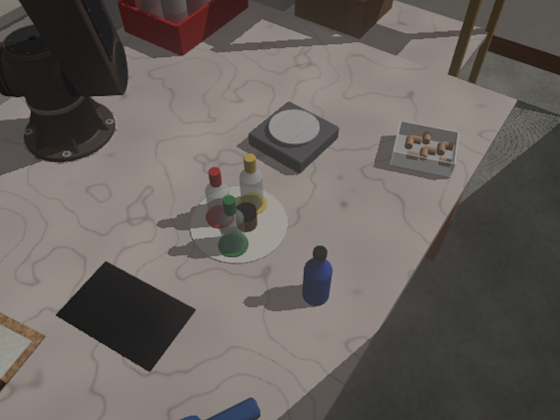

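View pics/top0.png

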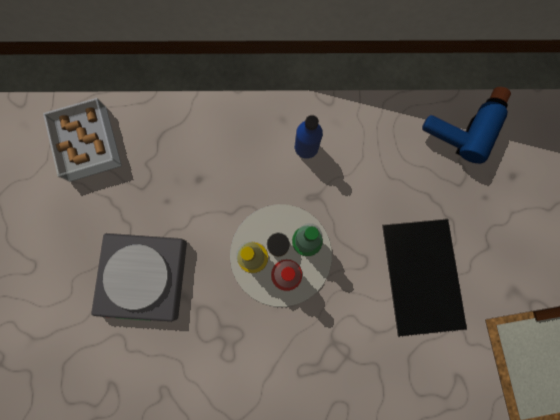

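The top view has the scale on the left (y+), the mat on the right (y−), the tray near (280,255) and the flask near (308,138). The caps are at yellow (248,254), red (289,273) and green (312,233), and the jar lid is at (279,244).

Run:
```python
from h import *
f=cv2.imread('pics/top0.png'); g=cv2.imread('pics/scene0.png')
c=cv2.resize(f[195:315,220:345],None,fx=5,fy=5,interpolation=cv2.INTER_CUBIC)
cv2.imwrite('pics/c0.png',c[:600])
F=grab('top'); S=grab('scene')
hsv=cv2.cvtColor(F['color'],cv2.COLOR_BGR2HSV); hs=cv2.cvtColor(S['color'],cv2.COLOR_BGR2HSV)
for n,p in dict(ycap=(248,254),ycoa=(262,265),rcap=(289,273),rcoa=(276,280),gcap=(312,233),gcoa=(300,250),jar=(279,244),mat=(420,280),tab=(200,200),pan=(135,278),house=(110,245)).items(): print(n,hsv[p[1],p[0]])
# mat
m=((hsv[...,2]<40)).astype(np.uint8); m[:, :360]=0; m[:200]=0; m[345:]=0;m[:,480:]=0
cs=max(cv2.findContours(m,0,2)[0],key=cv2.contourArea); r=cv2.minAreaRect(cs); B=cv2.boxPoints(r)
P=np.array([onz(F,u,v,.003) for u,v in B]); print('mat',P.round(3).tolist(),P.mean(0).round(4), [np.linalg.norm(P[i]-P[i-1]).round(3) for i in range(4)])
# tray
m=((hsv[...,1]<40)&(hsv[...,2]>120)).astype(np.uint8)
print(hsv[225,260],hsv[300,285])
```

```text
ycap [ 25 253 149]
ycoa [ 24 196  86]
rcap [  2 214 131]
rcoa [ 4 93 90]
gcap [ 65 165  88]
gcoa [64 98 57]
jar [12 36 35]
mat [30 34 15]
tab [ 14  39 136]
pan [ 15  11 136]
house [170  10  74]
mat [[0.621, -0.227, 0.003], [0.641, -0.38, 0.003], [0.399, -0.392, 0.003], [0.382, -0.247, 0.003]] [ 0.5106 -0.3114  0.003 ] [np.float64(0.241), np.float64(0.154), np.float64(0.243), np.float64(0.146)]
[ 23  29 148] [22 32 89]
```

View pics/c0.png

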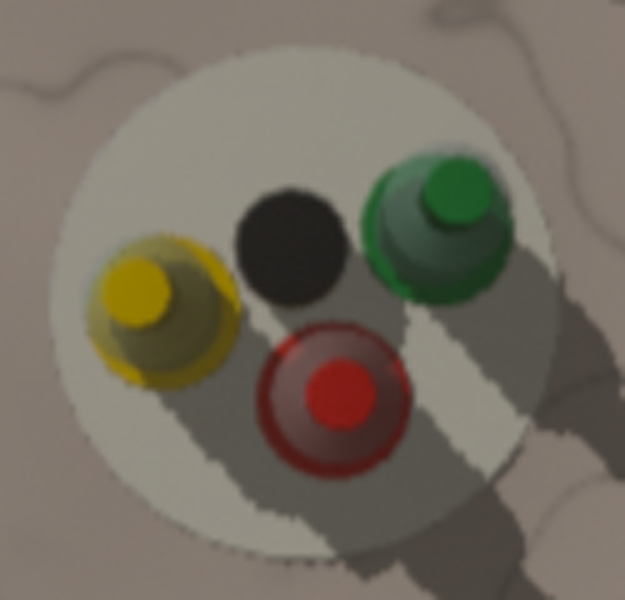

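The crop shows three clean coaster discs, 150 px wide at 5x. Cap tops are at yellow (137,292), red (341,395) and green (458,190), and the jar lid is at (292,247).

```bash
cat >> h.py <<'E'
HUE=dict(red=[(0,9),(172,180)],yellow=[(20,32)],green=[(50,80)])
def hm(hsv,c,smin,vmin):
    h=hsv[...,0]; k=np.zeros(h.shape,bool)
    for a,b in HUE[c]: k|=(h>=a)&(h<=b)
    return (k&(hsv[...,1]>=smin)&(hsv[...,2]>=vmin)).astype(np.uint8)
def big(m): return max(cv2.findContours(m,0,2)[0],key=cv2.contourArea)
def cen(m):
    c=big(m); (u,v),r=cv2.minEnclosingCircle(c); M=cv2.moments(c); return u,v,r,M['m10']/M['m00'],M['m01']/M['m00']
def up(F,box,k=5):
    x0,y0,x1,y1=box; return cv2.cvtColor(cv2.resize(F['color'][y0:y1,x0:x1],None,fx=k,fy=k,interpolation=cv2.INTER_CUBIC),cv2.COLOR_BGR2HSV)
def back(u,v,box,k=5): return (u+.5)/k-.5+box[0],(v+.5)/k-.5+box[1]
E
python3 - <<'E'
from h import *
F=grab('top'); S=grab('scene')
box=(220,195,345,320); H=up(F,box)
def size(F,u,v,r,z,k=5): return 2*r/k*abs(onz(F,u,v,z)-onz(F,u+1,v,z))[1]
for c,vm in(('red',120),('yellow',115),('green',72)):
    m=hm(H,c,90 if c!='yellow' else 100,0 if c!='red' else 0); m=cv2.morphologyEx(m,cv2.MORPH_OPEN,np.ones((5,5)))
    u,v,r,_,_=cen(m); p=back(u,v,box); print(c,'coaster',np.array([u,v,r]).round(1),onz(F,*p,.008).round(4),round(size(F,*p,r,.008),4))
    m=hm(H,c,150,vm); m=cv2.morphologyEx(m,cv2.MORPH_OPEN,np.ones((9,9))); u,v,r,a,b=cen(m); p=back(a,b,box); print('   cap',np.array([u,v,r,a,b]).round(1),onz(F,*p,.158).round(4),round(size(F,*p,r,.158),4))
m=((H[...,2]<55)&(H[...,1]<70)).astype(np.uint8); m=cv2.morphologyEx(m,cv2.MORPH_OPEN,np.ones((15,15))); u,v,r,a,b=cen(m);p=back(a,b,box); print('jar',u,v,r,onz(F,*p,.054).round(4),size(F,*p,r,.054))
box=(90,225,195,330);H=up(F,box)
m=((H[...,2]>105)&(H[...,1]<24)).astype(np.uint8); m=cv2.morphologyEx(m,cv2.MORPH_OPEN,np.ones((15,15)));u,v,r,a,b=cen(m);p=back(u,v,box);print('pan',(u,v,a,b,r),onz(F,*p,.055).round(4),size(F,*p,r,.055))
m=((H[...,2]<100)&(H[...,1]<50)).astype(np.uint8); m=cv2.morphologyEx(m,cv2.MORPH_OPEN,np.ones((15,15)));B=cv2.boxPoints(cv2.minAreaRect(big(m)));P=np.array([onz(F,*back(*q,box),.042) for q in B]);print('house',P.round(3).tolist(),P.mean(0))
h=cv2.cvtColor(S['color'],cv2.COLOR_BGR2HSV)
# scene caps centre cross-check
for c,vm in(('red',100),('yellow',100),('green',60)):
    bx=(190,140,290,270);H=up(S,bx);m=hm(H,c,140,vm);m[400:]=0;m=cv2.morphologyEx(m,cv2.MORPH_OPEN,np.ones((9,9)));u,v,r,a,b=cen(m);print(c,'scene cap',onz(S,*back(a,b,bx),.139).round(4),(u,v,r))
b=big(((h[...,0]>105)&(h[...,0]<130)&(h[...,1]>100)&(np.arange(420)[:,None]<320)).astype(np.uint8)); q=b[:,0]; i=q[:,1].argmax(); print('flask base front',onz(S,q[:,0].mean(),q[i,1],0),)
E
```

```text
red coaster [332.8 400.4  79.7] [ 0.517  -0.0098  0.008 ] 0.0689
   cap [338.6 393.9  33.6 338.9 393.1] [ 0.5186 -0.0094  0.158 ] 0.0241
yellow coaster [164.1 312.8  78.9] [0.5556 0.0629 0.008 ] 0.0685
   cap [134.5 290.8  36.8 134.3 291.1] [0.5559 0.0638 0.158 ] 0.0265
green coaster [466.5 195.7  46.9] [ 0.6048 -0.0701  0.008 ] 0.0414
   cap [457.8 192.8  32.5 458.4 192.2] [ 0.5902 -0.0542  0.158 ] 0.0238
jar 292.0380554199219 249.58135986328125 56.49247741699219 [0.5789 0.0069 0.054 ] 0.04684862015294108
pan (224.0, 259.0, 224.37789080079278, 259.5934368277657, 167.05697631835938) [0.518  0.2988 0.055 ] 0.13457609518573874
house [[0.426, 0.387, 0.042], [0.613, 0.385, 0.042], [0.593, 0.177, 0.042], [0.406, 0.187, 0.042]] [0.50945588 0.28410137 0.042     ]
red scene cap [0.5071 0.0011 0.139 ] (121.84471893310547, 160.57470703125, 27.23013687133789)Traceback (most recent call last):
  File "<stdin>", line 16, in <module>
  File "h.py", line 20, in cen
    c=big(m); (u,v),r=cv2.minEnclosingCircle(c); M=cv2.moments(c); return u,v,r,M['m10']/M['m00'],M['m01']/M['m00']
  File "h.py", line 18, in big
    def big(m): return max(cv2.findContours(m,0,2)[0],key=cv2.contourArea)
                       ~~~^^^^^^^^^^^^^^^^^^^^^^^^^^^^^^^^^^^^^^^^^^^^^^^^
ValueError: max() iterable argument is empty
```

Red, yellow, jar, pan and mat all check out against the given sizes. The green coaster mask was only partial, but its cap is good. I'll take green first and hover over its cap.

Request:
{"op": "step_arm", "data": {
  "rows": [
    [0.02,0.03,0,0,0.06],
    [0.05,0.08,0,0,0.06],
    [0.08,0.13,0,0,0.06],
    [0.11,0.18,0,0,0.06],
    [0.14,0.23,0,0,0.06],
    [0.17,0.28,0,0,0.06],
    [0.2,0.33,0,0,0.06],
    [0.23,0.38,0,0,0.06],
    [0.26,0.43,0,0,0.06],
    [0.29,0.48,0,0,0.06],
    [0.315,0.525,0,0,0.06],
    [0.335,0.555,0,0,0.06],
    [0.3475,0.575,0,0,0.06],
    [0.3475,0.575,0,0,0.06],
    [0.3475,0.575,0,0,0.06],
    [0.3475,0.575,0,0,0.06],
    [0.3475,0.575,0,0,0.06]
  ],
  "newtons": 20
}}

```text
t: 2.0
eef_pos: [0.5897, -0.0554, 0.2265]
ee_rot: [3.142, -0.0, -2.774]
force: [0.5, -0.4, 0.9]
width: 0.0597
gripper_force: 0.0
```

Run:
```python
from h import *
W=grab('wrist','w0'); S=grab('scene'); s=arm.get_state(); print(s['eef_pos'],s['ee_rot'],s['width'],s['force'])
a=W['color']; b=cv2.resize(S['color'][100:310,150:350],(400,420)); cv2.imwrite('pics/j0.png',np.hstack([a[:,:400] if 0 else cv2.resize(a,(400,300),) if 0 else a[:, :390],b]))
o,d=ray(W,280,210);print(o,d)
```

```text
[ 0.58970574 -0.05582641  0.22680792] [-3.14154363e+00  2.54026235e-04 -2.77501902e+00] 0.06037928661685399 [-0.16243161 -0.66311589 -0.0730101 ]
[ 0.51831476 -0.08308965  0.38572249] [ 0.26836657  0.09830322 -0.95830604]
```

View pics/j0.png

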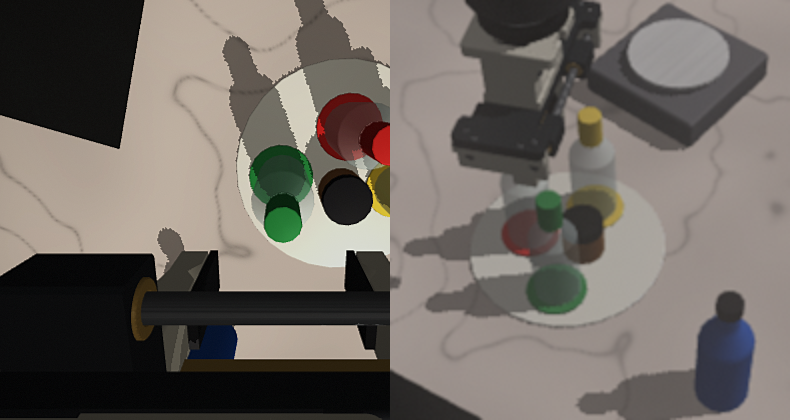

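The wrist view shows the green cap top at about (283,224), centred between the finger tips (218 to 346). The green coaster is at (281,176).

Run:
```python
from h import *
W=grab('wrist'); H=cv2.cvtColor(W['color'],cv2.COLOR_BGR2HSV)
for c,p in(('green',(283,226)),('red',(382,145)),('red',(330,115)),('green',(262,172)),('jar',(347,200)),('tab',(150,250)),('tr',(300,250))): print(c,H[p[1],p[0]])
G=hm(H,'green',80,20); G[:,330:]=0
c=big(G); print(cv2.boundingRect(c))
cap=hm(H,'green',80,110); cap[:200]=0; u,v,r,a,b=cen(cap); print('cap',u,v,r,onz(W,u,v,.158).round(4), 'diam',2*r*np.linalg.norm(onz(W,u+1,v,.158)-onz(W,u,v,.158)))
top=c[:,0][c[:,0][:,1]<180]; e=cv2.fitEllipse(top.astype(np.float32)); print('coaster',e,onz(W,*e[0],.008).round(4))
```

```text
green [ 66 175 125]
red [  1 218 181]
red [  2 137  67]
green [ 68 105  56]
jar [165  19  27]
tab [ 16  39 190]
tr [ 34  19 218]
(250, 145, 63, 98)
cap 283.6515197753906 225.3319549560547 18.396860122680664 [ 0.5912 -0.0541  0.158 ] diam 0.024399934262087312
coaster ((281.2536315917969, 176.03765869140625), (61.284969329833984, 62.33451843261719), 92.0682601928711) [ 0.5888 -0.0569  0.008 ]
```

Both views agree on the cap (0.591, −0.054). I'll descend, grip and lift.

Request:
{"op": "step_arm", "data": {
  "rows": [
    [0.001,0.001,-0.02,0,0.06],
    [0.001,0.001,-0.04,0,0.06],
    [0.001,0.001,-0.06,0,0.06],
    [0.001,0.001,-0.08,0,0.06],
    [0.001,0.001,-0.095,0,0.06],
    [0.001,0.001,-0.106,0,0.06],
    [0.001,0.001,-0.106,0,0.06],
    [0.001,0.001,-0.106,0,0.015],
    [0.001,0.001,-0.106,0,0.015],
    [0.001,0.001,-0.106,0,0.015],
    [0.001,0.001,-0.106,0,0.015],
    [0.001,0.001,-0.106,0,0.015],
    [0.001,0.001,-0.106,0,0.015],
    [0.001,0.001,-0.106,0,0.015]
  ],
  "newtons": 20
}}

```text
t: 3.55
eef_pos: [0.5914, -0.0539, 0.1209]
ee_rot: [-3.141, 0.0, -2.774]
force: [-0.3, -1.3, 2.6]
width: 0.0258
gripper_force: 20.0
```

Request:
{"op": "step_arm", "data": {
  "rows": [
    [0,0,0.005,0,0.015],
    [0,0,0.015,0,0.015],
    [0,0,0.03,0,0.015],
    [0,0,0.045,0,0.015],
    [0,0,0.055,0,0.015],
    [0,-0.01,0.06,0,0.015],
    [0,-0.025,0.06,0,0.015],
    [-0.001,-0.05,0.06,0,0.015],
    [-0.002,-0.075,0.06,0,0.015],
    [-0.003,-0.1,0.06,0,0.015],
    [-0.003,-0.125,0.06,0,0.015],
    [-0.004,-0.15,0.06,0,0.015],
    [-0.004,-0.175,0.06,0,0.015],
    [-0.005,-0.2,0.06,0,0.015],
    [-0.005,-0.22,0.06,0,0.015],
    [-0.006,-0.235,0.06,0,0.015],
    [-0.006,-0.245,0.06,0,0.015],
    [-0.006,-0.252,0.06,0,0.015],
    [-0.006,-0.252,0.06,0,0.015],
    [-0.006,-0.252,0.06,0,0.015]
  ],
  "newtons": 20
}}

```text
t: 5.55
eef_pos: [0.5852, -0.3054, 0.1805]
ee_rot: [3.141, -0.0, -2.774]
force: [-0.5, -0.3, -3.6]
width: 0.0258
gripper_force: 20.0
```

Request:
{"op": "step_arm", "data": {
  "rows": [
    [0,0,-0.01,0,0.015],
    [0,0,-0.025,0,0.015],
    [0,0,-0.04,0,0.015],
    [0,0,-0.05,0,0.015],
    [0,0,-0.055,0,0.015],
    [0,0,-0.059,0,0.015],
    [0,0,-0.062,0,0.015],
    [0,0,-0.063,0,0.015],
    [0,0,-0.064,0,0.015],
    [0,0,-0.064,0,0.015]
  ],
  "newtons": 20
}}

```text
t: 6.55
eef_pos: [0.5853, -0.3059, 0.1168]
ee_rot: [-3.141, 0.0, -2.774]
force: [-0.3, -0.4, -2.8]
width: 0.0258
gripper_force: 20.0
```

Request:
{"op": "step_arm", "data": {
  "rows": [
    [0,0,-0.0005,0,0.015],
    [0,0,-0.001,0,0.015],
    [0,0,-0.001,0,0.015],
    [0,0,-0.001,0,0.015]
  ]
}}

```text
t: 6.95
eef_pos: [0.5854, -0.306, 0.1159]
ee_rot: [-3.141, 0.0, -2.774]
force: [-0.6, -0.3, -1.0]
width: 0.0255
gripper_force: 20.0
```

Request:
{"op": "step_arm", "data": {
  "rows": [
    [0,0,-0.0005,0,0.03],
    [0,0,-0.0005,0,0.045],
    [0,0,-0.0005,0,0.06],
    [0,0,0,0,0.06],
    [0,0,0.03,0,0.06],
    [0,0,0.07,0,0.06],
    [0,0,0.105,0,0.06],
    [-0.005,0.02,0.11,0,0.06],
    [-0.015,0.06,0.11,0,0.06],
    [-0.025,0.1,0.11,0,0.06],
    [-0.035,0.14,0.11,0,0.06],
    [-0.044,0.18,0.11,0,0.06],
    [-0.053,0.22,0.11,0,0.06],
    [-0.061,0.26,0.11,0,0.06],
    [-0.066,0.285,0.11,0,0.06],
    [-0.067,0.2965,0.11,0,0.06],
    [-0.067,0.2965,0.11,0,0.06],
    [-0.067,0.2965,0.11,0,0.06],
    [-0.067,0.2965,0.11,0,0.06]
  ]
}}

```text
t: 8.85
eef_pos: [0.5183, -0.0102, 0.2255]
ee_rot: [-3.141, -0.0, -2.775]
force: [0.7, -0.5, 0.1]
width: 0.0601
gripper_force: 0.0
```

```bash
cat >> h.py <<'E'
def capw(c,z=.158,near=None,vm=110):
    """cap top in the wrist view nearest to the TCP"""
    W=grab('wrist'); H=cv2.cvtColor(W['color'],cv2.COLOR_BGR2HSV); t=arm.get_state()['eef_pos']
    m=cv2.morphologyEx(hm(H,c,140,vm),cv2.MORPH_OPEN,np.ones((3,3)))
    out=[]
    for k in cv2.findContours(m,0,2)[0]:
        if cv2.contourArea(k)<200: continue
        (u,v),r=cv2.minEnclosingCircle(k); p=onz(W,u,v,z); out.append((np.linalg.norm(p[:2]-t[:2]),p.round(4),round(2*r*np.linalg.norm(onz(W,u+1,v,z)-p),4),(round(u),round(v))))
    print(c,sorted(out,key=lambda o:o[0])[:2],'tcp',t.round(4)); return W
E
python3 - <<'E'
from h import *
W=capw('red',vm=140); T=grab('top')
cv2.imwrite('pics/j1.png',np.hstack([W['color'][:,:400],T['color'][150:350,180:480].repeat(1,0)[:, :300] if 0 else cv2.resize(T['color'][190:400,290:490],(400,420))]))
E
```

```text
red [(np.float64(0.00038922973293448724), array([ 0.5184, -0.0099,  0.158 ]), np.float64(0.0246), (282, 223))] tcp [ 0.5183 -0.0103  0.2254]
```

View pics/j1.png

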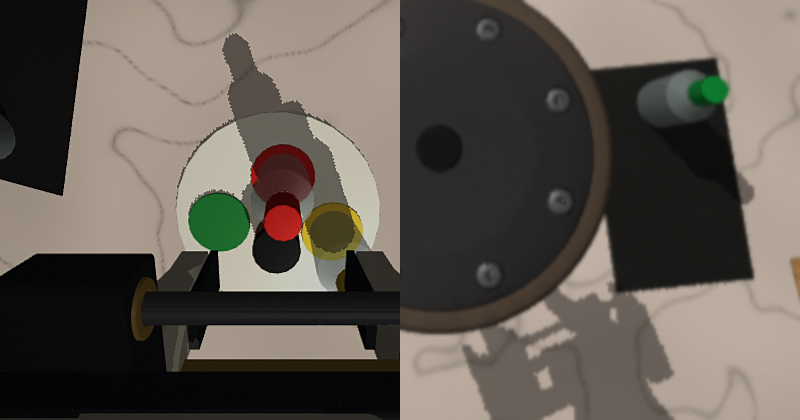

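Green stands on the mat. The red cap at (282,223) is centred under the gripper.

Request:
{"op": "step_arm", "data": {
  "rows": [
    [0,0,-0.02,0,0.06],
    [0,0,-0.04,0,0.06],
    [0,0,-0.06,0,0.06],
    [0,0,-0.08,0,0.06],
    [0,0,-0.095,0,0.06],
    [0,0,-0.105,0,0.06],
    [0,0,-0.105,0,0.06],
    [0,0,-0.105,0,0.03],
    [0,0,-0.105,0,0.015],
    [0,0,-0.105,0,0.015],
    [0,0,-0.105,0,0.015],
    [0,0,-0.105,0,0.015],
    [0,0,-0.105,0,0.015],
    [0,0,-0.105,0,0.015]
  ],
  "newtons": 20
}}

```text
t: 10.35
eef_pos: [0.5185, -0.0094, 0.1209]
ee_rot: [-3.141, 0.001, -2.774]
force: [0.6, -0.5, 3.2]
width: 0.0258
gripper_force: 20.0
```

Request:
{"op": "step_arm", "data": {
  "rows": [
    [0,0,0.005,0,0.015],
    [0,0,0.015,0,0.015],
    [0,0,0.03,0,0.015],
    [0,0,0.045,0,0.015],
    [0,0,0.06,0,0.015],
    [0,-0.01,0.065,0,0.015],
    [0,-0.025,0.065,0,0.015],
    [0,-0.05,0.065,0,0.015],
    [-0.001,-0.075,0.065,0,0.015],
    [-0.002,-0.105,0.065,0,0.015],
    [-0.003,-0.135,0.065,0,0.015],
    [-0.004,-0.165,0.065,0,0.015],
    [-0.005,-0.195,0.065,0,0.015],
    [-0.006,-0.225,0.065,0,0.015],
    [-0.007,-0.255,0.065,0,0.015],
    [-0.008,-0.28,0.065,0,0.015],
    [-0.008,-0.295,0.065,0,0.015],
    [-0.008,-0.301,0.065,0,0.015],
    [-0.008,-0.301,0.065,0,0.015],
    [-0.008,-0.301,0.065,0,0.015]
  ]
}}

```text
t: 12.35
eef_pos: [0.5099, -0.3099, 0.1852]
ee_rot: [3.141, -0.0, -2.774]
force: [0.9, 0.8, -2.4]
width: 0.0256
gripper_force: 20.0
```

Request:
{"op": "step_arm", "data": {
  "rows": [
    [0,0,-0.01,0,0.015],
    [0,0,-0.025,0,0.015],
    [0,0,-0.04,0,0.015],
    [0,0,-0.053,0,0.015],
    [0,0,-0.06,0,0.015],
    [0,0,-0.064,0,0.015],
    [0,0,-0.067,0,0.015],
    [0,0,-0.069,0,0.015],
    [0,0,-0.07,0,0.015],
    [0,0,-0.07,0,0.015],
    [0,0,-0.07,0,0.015]
  ]
}}

```text
t: 13.45
eef_pos: [0.5104, -0.3105, 0.116]
ee_rot: [-3.141, 0.001, -2.774]
force: [0.4, -0.7, -2.1]
width: 0.0254
gripper_force: 20.0
```

Request:
{"op": "step_arm", "data": {
  "rows": [
    [0,0,-0.0005,0,0.015],
    [0,0,-0.001,0,0.015],
    [0,0,-0.001,0,0.03],
    [0,0,-0.001,0,0.045],
    [0,0,-0.001,0,0.06],
    [0,0,0.03,0,0.06],
    [0,0,0.07,0,0.06],
    [0,0,0.105,0,0.06],
    [0.003,0.03,0.11,0,0.06],
    [0.008,0.07,0.11,0,0.06],
    [0.013,0.11,0.11,0,0.06],
    [0.018,0.15,0.11,0,0.06],
    [0.024,0.2,0.11,0,0.06],
    [0.03,0.25,0.11,0,0.06],
    [0.036,0.3,0.11,0,0.06],
    [0.042,0.345,0.11,0,0.06],
    [0.0455,0.373,0.11,0,0.06],
    [0.0455,0.373,0.11,0,0.06],
    [0.0455,0.373,0.11,0,0.06],
    [0.0455,0.373,0.11,0,0.06]
  ]
}}

```text
t: 15.45
eef_pos: [0.5555, 0.0621, 0.2255]
ee_rot: [-3.142, -0.0, -2.774]
force: [0.7, 0.3, 0.1]
width: 0.06
gripper_force: 0.0
```

Run:
```python
from h import *
W=capw('yellow',vm=140)
H=cv2.cvtColor(W['color'],cv2.COLOR_BGR2HSV)
for c in('red','green'):
    m=hm(H,c,100,30); k=big(m); e=cv2.fitEllipse(k); print(c,'coaster',cv2.boundingRect(k),e[1],onz(W,*e[0],.008).round(4))
T=grab('top'); cv2.imwrite('pics/j2.png',np.hstack([W['color'][:,:400],cv2.resize(T['color'][190:400,290:490],(400,420))]))
```

```text
yellow [(np.float64(0.0016628328214973733), array([0.5553, 0.0634, 0.158 ]), np.float64(0.0246), (284, 224))] tcp [0.5555 0.0618 0.2255]
red coaster (196, 82, 67, 69) (65.71312713623047, 69.03802490234375) [ 0.516  -0.0104  0.008 ]
green coaster (133, 135, 64, 64) (60.161766052246094, 65.9163818359375) [ 0.5889 -0.0567  0.008 ]
```

View pics/j2.png

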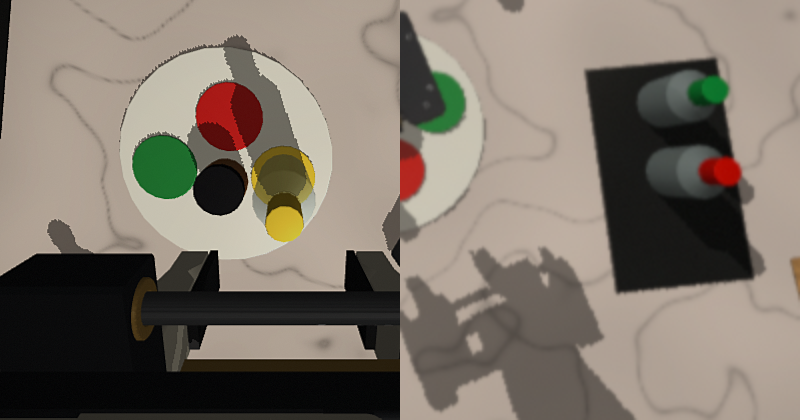

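Red and green both stand on the mat. The yellow cap at (284,224) is aligned.

Request:
{"op": "step_arm", "data": {
  "rows": [
    [0,0.001,-0.02,0,0.06],
    [0,0.001,-0.04,0,0.06],
    [0,0.001,-0.06,0,0.06],
    [0,0.001,-0.08,0,0.06],
    [0,0.001,-0.095,0,0.06],
    [0,0.001,-0.105,0,0.06],
    [0,0.001,-0.105,0,0.06],
    [0,0.001,-0.105,0,0.03],
    [0,0.001,-0.105,0,0.015],
    [0,0.001,-0.105,0,0.015],
    [0,0.001,-0.105,0,0.015],
    [0,0.001,-0.105,0,0.015],
    [0,0.001,-0.105,0,0.015],
    [0,0.001,-0.105,0,0.015]
  ],
  "newtons": 20
}}

```text
t: 16.95
eef_pos: [0.5559, 0.0637, 0.1209]
ee_rot: [-3.141, 0.0, -2.774]
force: [-0.6, 0.4, 2.3]
width: 0.0254
gripper_force: 20.0
```

Request:
{"op": "step_arm", "data": {
  "rows": [
    [0,0,0.005,0,0.015],
    [0,0,0.015,0,0.015],
    [0,0,0.03,0,0.015],
    [0,0,0.05,0,0.015],
    [0,0,0.07,0,0.015],
    [-0.004,-0.012,0.08,0,0.015],
    [-0.01,-0.03,0.08,0,0.015],
    [-0.019,-0.06,0.08,0,0.015],
    [-0.028,-0.09,0.08,0,0.015],
    [-0.041,-0.13,0.08,0,0.015],
    [-0.054,-0.17,0.08,0,0.015],
    [-0.066,-0.21,0.08,0,0.015],
    [-0.079,-0.25,0.08,0,0.015],
    [-0.092,-0.29,0.08,0,0.015],
    [-0.103,-0.325,0.08,0,0.015],
    [-0.111,-0.35,0.08,0,0.015],
    [-0.117,-0.37,0.08,0,0.015],
    [-0.12,-0.38,0.08,0,0.015],
    [-0.12,-0.38,0.08,0,0.015],
    [-0.12,-0.38,0.08,0,0.015]
  ]
}}

```text
t: 18.95
eef_pos: [0.4349, -0.3162, 0.2]
ee_rot: [3.141, -0.001, -2.775]
force: [-0.3, 0.1, -3.2]
width: 0.0257
gripper_force: 20.0
```

Request:
{"op": "step_arm", "data": {
  "rows": [
    [0,0,-0.01,0,0.015],
    [0,0,-0.03,0,0.015],
    [0,0,-0.05,0,0.015],
    [0,0,-0.065,0,0.015],
    [0,0,-0.075,0,0.015],
    [0,0,-0.08,0,0.015],
    [0,0,-0.083,0,0.015],
    [0,0,-0.085,0,0.015],
    [0,0,-0.086,0,0.015],
    [0,0,-0.086,0,0.015],
    [0,0,-0.086,0,0.015]
  ]
}}

```text
t: 20.05
eef_pos: [0.4363, -0.3166, 0.1159]
ee_rot: [-3.14, 0.001, -2.774]
force: [-1.6, 2.4, 6.2]
width: 0.0257
gripper_force: 20.0
```

Request:
{"op": "step_arm", "data": {
  "rows": [
    [0,0,0.0005,0,0.03],
    [0,0,0.0005,0,0.045],
    [0,0,0.0005,0,0.06],
    [0,0,0.03,0,0.06],
    [0,0,0.07,0,0.06],
    [0,0,0.105,0,0.06],
    [0.01,0.022,0.11,0,0.06],
    [0.025,0.057,0.11,0,0.06],
    [0.04,0.091,0.11,0,0.06],
    [0.055,0.125,0.11,0,0.087],
    [0.07,0.159,0.11,0,0.087],
    [0.085,0.193,0.11,0,0.087],
    [0.1,0.227,0.11,0,0.087],
    [0.115,0.261,0.11,0,0.087],
    [0.13,0.295,0.11,0,0.087],
    [0.138,0.313,0.11,0,0.087],
    [0.1427,0.3235,0.11,0,0.087],
    [0.1427,0.3235,0.11,0,0.087],
    [0.1427,0.3235,0.11,0,0.087],
    [0.1427,0.3235,0.11,0,0.087]
  ]
}}

```text
t: 22.05
eef_pos: [0.578, 0.0061, 0.2246]
ee_rot: [-3.142, -0.0, -2.775]
force: [-0.8, -0.3, 1.0]
width: 0.087
gripper_force: 0.0
```

Run:
```python
from h import *
W=grab('wrist'); H=cv2.cvtColor(W['color'],cv2.COLOR_BGR2HSV)
print(arm.get_state()['eef_pos'])
for c in('red','green','yellow'):
    m=hm(H,c,100,30); m[250:]=0;k=big(m); e=cv2.fitEllipse(k); print(c,'coaster',cv2.boundingRect(k),e[1],onz(W,*e[0],.008).round(4))
m=(H[...,2]<48).astype(np.uint8); m[250:]=0; m[:100]=0; m[:,:180]=0; m[:,400:]=0; k=big(m); e=cv2.fitEllipse(k);print('jar',e,cv2.boundingRect(k),onz(W,*e[0],.054).round(4))
T=grab('top'); cv2.imwrite('pics/j3.png',np.hstack([W['color'][:,:400],cv2.resize(T['color'][190:400,290:490],(400,420))]))
```

```text
[0.57803627 0.00612288 0.22473476]
red coaster (255, 81, 68, 69) (66.34046936035156, 68.61671447753906) [ 0.5161 -0.0104  0.008 ]
green coaster (190, 134, 64, 64) (61.71239471435547, 64.44743347167969) [ 0.5889 -0.0569  0.008 ]
yellow coaster (308, 145, 65, 63) (61.408485412597656, 64.37223052978516) [0.5547 0.0625 0.008 ]
jar ((282.3376770019531, 186.24269104003906), (48.98012924194336, 56.35206604003906), 178.68101501464844) (258, 158, 50, 57) [0.5767 0.006  0.054 ]
```

View pics/j3.png

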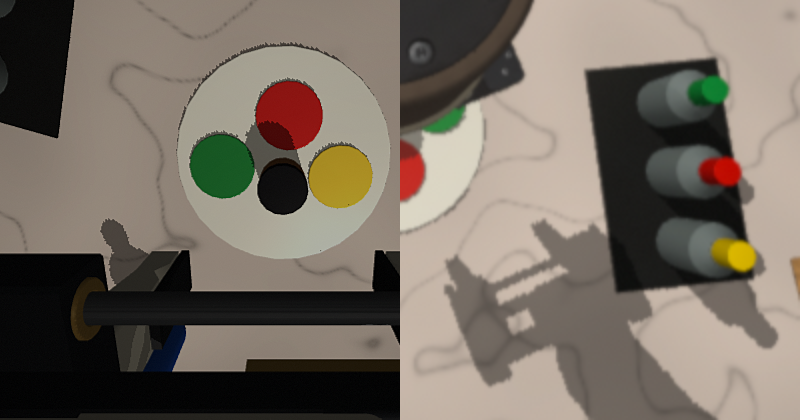

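All three stand on the mat, and the jar lid at (282,188) is centred. I'll go down for the jar.

Request:
{"op": "step_arm", "data": {
  "rows": [
    [0,0.001,-0.03,0,0.087],
    [0,0.001,-0.06,0,0.087],
    [0,0.001,-0.09,0,0.087],
    [0,0.001,-0.12,0,0.087],
    [0,0.001,-0.145,0,0.087],
    [0,0.001,-0.165,0,0.087],
    [0,0.001,-0.185,0,0.087],
    [0,0.001,-0.2,0,0.087],
    [0,0.001,-0.208,0,0.087],
    [0,0.001,-0.208,0,0.087],
    [0,0.001,-0.208,0,0.06],
    [0,0.001,-0.208,0,0.035],
    [0,0.001,-0.208,0,0.035],
    [0,0.001,-0.208,0,0.035],
    [0,0.001,-0.208,0,0.035],
    [0,0.001,-0.208,0,0.035],
    [0,0.001,-0.208,0,0.035],
    [0,0.001,-0.208,0,0.035]
  ],
  "newtons": 20
}}

```text
t: 23.95
eef_pos: [0.5786, 0.0082, 0.0168]
ee_rot: [-3.141, 0.0, -2.774]
force: [-1.1, -0.5, 3.9]
width: 0.0476
gripper_force: 20.0
```

Run:
```python
from h import *
T=grab('top'); t=arm.get_state()['eef_pos']; print(t)
box=(80,220,200,335); H=up(T,box)
m=((H[...,2]>105)&(H[...,1]<28)).astype(np.uint8); m=cv2.morphologyEx(m,cv2.MORPH_OPEN,np.ones((25,25))); k=big(m); print(cv2.boundingRect(k),cv2.fitEllipse(k))
e=cv2.fitEllipse(cv2.convexHull(k)); p=onz(T,*back(*e[0],box),.055); print(p, 'jar move',p-t)
S=grab('scene'); bx=(250,90,350,180); H=up(S,bx); m=((H[...,2]>125)&(H[...,1]<28)).astype(np.uint8); m=cv2.morphologyEx(m,cv2.MORPH_OPEN,np.ones((15,15))); k=big(m); e=cv2.fitEllipse(cv2.convexHull(k)); print(e,cv2.boundingRect(k),onz(S,*back(*e[0],bx),.055))
```

```text
[0.57851302 0.00818163 0.01682174]Traceback (most recent call last):
  File "<stdin>", line 4, in <module>
  File "h.py", line 18, in big
    def big(m): return max(cv2.findContours(m,0,2)[0],key=cv2.contourArea)
                       ~~~^^^^^^^^^^^^^^^^^^^^^^^^^^^^^^^^^^^^^^^^^^^^^^^^
ValueError: max() iterable argument is empty
```

Request:
{"op": "step_arm", "data": {
  "rows": [
    [0,0,0.005,0,0.035],
    [0,0,0.015,0,0.035],
    [0,0,0.035,0,0.035],
    [0,0,0.06,0,0.035],
    [0,0,0.085,0,0.035],
    [0,0,0.11,0,0.035],
    [0,0,0.13,0,0.035],
    [-0.002,0.01,0.14,0,0.035],
    [-0.005,0.025,0.14,0,0.035],
    [-0.01,0.05,0.14,0,0.035],
    [-0.016,0.08,0.14,0,0.035],
    [-0.022,0.11,0.14,0,0.035],
    [-0.028,0.14,0.14,0,0.035],
    [-0.034,0.17,0.14,0,0.035],
    [-0.04,0.2,0.14,0,0.035],
    [-0.046,0.23,0.14,0,0.035],
    [-0.052,0.255,0.14,0,0.035],
    [-0.056,0.275,0.14,0,0.035],
    [-0.059,0.287,0.14,0,0.035],
    [-0.06,0.289,0.14,0,0.035]
  ]
}}

```text
t: 26.0
eef_pos: [0.5177, 0.2984, 0.1559]
ee_rot: [-3.141, -0.001, -2.772]
force: [-0.2, -0.2, -1.0]
width: 0.0474
gripper_force: 20.0
```

Run:
```python
from h import *
W=grab('wrist'); S=grab('scene'); t=arm.get_state(); print(t['eef_pos'],t['width'],t['force'])
cv2.imwrite('pics/j4.png',np.hstack([W['color'][:,80:480],cv2.resize(S['color'][60:200,220:353],(400,420))]))
```

```text
[0.51796173 0.29707602 0.15614514] 0.04752262159216858 [-0.33829601 -0.81122116 -2.45922794]
```

View pics/j4.png

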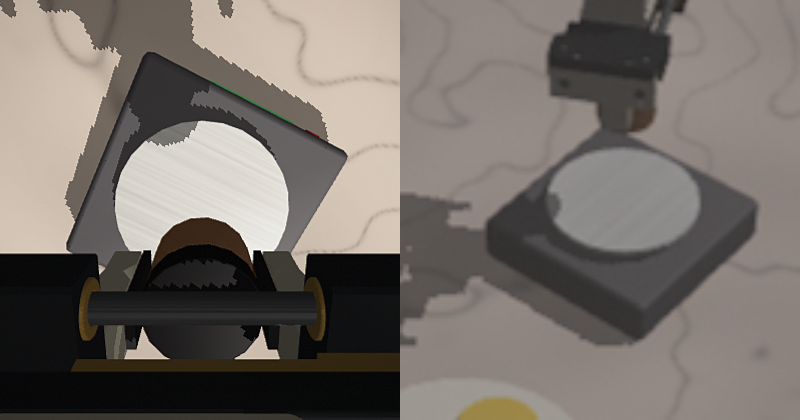

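The wrist view shows the pan disc (crop columns 114 to 289, top row 121) with the jar held over it. I'll fit the pan rim as a 65 mm circle at z = 0.055 in the world frame, in this view and in the first top and scene views.

Run:
```python
from h import *
from scipy.optimize import least_squares
def fit(F,img,box,vmin,smax,cond=lambda p:True):
    x0,y0,x1,y1=box; k=4
    H=cv2.cvtColor(cv2.resize(img[y0:y1,x0:x1],None,fx=k,fy=k,interpolation=cv2.INTER_CUBIC),cv2.COLOR_BGR2HSV)
    m=((H[...,2]>vmin)&(H[...,1]<smax)).astype(np.uint8); m=cv2.morphologyEx(m,cv2.MORPH_OPEN,np.ones((13,13)))
    c=cv2.convexHull(big(m)) if 0 else big(m)
    P=np.array([onz(F,*back(a,b,box,k),.055)[:2] for a,b in c[:,0] if cond(back(a,b,box,k))])
    r=least_squares(lambda x:np.linalg.norm(P-x[:2],axis=1)-x[2],[*P.mean(0),.065],loss='soft_l1',f_scale=.001)
    print(r.x.round(4),len(P),np.median(abs(r.fun)).round(5))
W=grab('wrist')
fit(W,W['color'],(185,110,380,260),150,40,lambda p:p[1]<245 and not(225<p[0]<290 and p[1]<150) and not(232<p[0]<335 and p[1]>210))
T=grab('top'); t=cv2.imread('pics/top0.png'); h=cv2.cvtColor(t,cv2.COLOR_BGR2HSV); print(h[278,100:178:3].tolist())
fit(T,t,(90,225,195,330),105,28)
S=grab('scene'); fit(S,S['color'],(260,95,330,155),115,40)
```

```text
[0.5186 0.2983 0.0647] 464 0.00012
[[170, 11, 71], [15, 12, 127], [15, 11, 139], [15, 11, 138], [20, 11, 137], [15, 11, 137], [20, 11, 136], [17, 13, 136], [20, 11, 135], [17, 13, 136], [24, 9, 135], [15, 11, 136], [17, 13, 136], [20, 11, 135], [17, 13, 136], [20, 11, 135], [20, 11, 135], [20, 11, 135], [21, 13, 135], [20, 11, 135], [17, 13, 136], [20, 11, 136], [15, 12, 132], [0, 11, 45], [0, 8, 66], [170, 11, 70]]
[0.5187 0.2985 0.0642] 352 0.00019
[0.5199 0.297  0.0639] 204 0.00048
```

Pan centre is (0.5187, 0.2984), agreed by all three views. I'll lower the jar.

Request:
{"op": "step_arm", "data": {
  "rows": [
    [0.001,0.001,-0.01,0,0.035],
    [0.001,0.001,-0.025,0,0.035],
    [0.001,0.001,-0.045,0,0.035],
    [0.001,0.001,-0.06,0,0.035],
    [0.001,0.001,-0.07,0,0.035],
    [0.001,0.001,-0.077,0,0.035],
    [0.001,0.001,-0.082,0,0.035],
    [0.001,0.001,-0.085,0,0.035],
    [0.001,0.001,-0.087,0,0.035],
    [0.001,0.001,-0.088,0,0.035],
    [0.001,0.001,-0.088,0,0.035],
    [0.001,0.001,-0.088,0,0.035]
  ]
}}

```text
t: 27.45
eef_pos: [0.5195, 0.2983, 0.0689]
ee_rot: [3.141, 0.001, -2.774]
force: [0.3, 0.1, -2.2]
width: 0.0477
gripper_force: 20.0
```

Request:
{"op": "step_arm", "data": {
  "rows": [
    [0,0,-0.0005,0,0.035],
    [0,0,-0.001,0,0.035],
    [0,0,-0.001,0,0.035],
    [0,0,-0.001,0,0.035]
  ]
}}

```text
t: 27.85
eef_pos: [0.5195, 0.2983, 0.0679]
ee_rot: [3.141, 0.0, -2.774]
force: [-1.4, -0.1, 0.5]
width: 0.0473
gripper_force: 20.0
```

Request:
{"op": "step_arm", "data": {
  "rows": [
    [0,0,0,0,0.055],
    [0,0,0,0,0.07],
    [0,0,0,0,0.087],
    [0,0,0,0,0.087],
    [0,0,0.01,0,0.087],
    [0,0,0.03,0,0.087],
    [0,0,0.06,0,0.087],
    [0,0,0.1,0,0.087],
    [0,0,0.14,0,0.087],
    [0,0,0.16,0,0.087],
    [0,-0.03,0.16,0,0.087],
    [-0.005,-0.07,0.16,0,0.087],
    [-0.015,-0.11,0.16,0,0.06],
    [-0.02,-0.15,0.16,0,0.06],
    [-0.025,-0.19,0.16,0,0.06],
    [-0.03,-0.23,0.16,0,0.06],
    [-0.035,-0.27,0.16,0,0.06],
    [-0.04,-0.31,0.16,0,0.06],
    [-0.045,-0.35,0.16,0,0.06],
    [-0.05,-0.39,0.16,0,0.06]
  ]
}}

```text
t: 29.85
eef_pos: [0.4689, -0.0934, 0.2287]
ee_rot: [-3.141, 0.001, -2.773]
force: [1.1, -0.1, 0.5]
width: 0.0601
gripper_force: 0.0
```

Request:
{"op": "step_arm", "data": {
  "rows": [
    [-0.005,-0.04,0,0,0.06],
    [-0.01,-0.08,0,0,0.06],
    [-0.015,-0.12,0,0,0.06],
    [-0.02,-0.16,0,0,0.06],
    [-0.027,-0.19,0,0,0.06],
    [-0.032,-0.215,0,0,0.06],
    [-0.034,-0.225,0,0,0.06],
    [-0.034,-0.225,0,0,0.06],
    [-0.034,-0.225,0,0,0.06]
  ]
}}

```text
t: 30.75
eef_pos: [0.4354, -0.3165, 0.2279]
ee_rot: [-3.142, 0.0, -2.774]
force: [0.3, -0.1, -0.1]
width: 0.0602
gripper_force: 0.0
```

Run:
```python
from h import *
W=capw('yellow',z=.153,vm=140); T=grab('top')
box=(85,220,200,335); H=up(T,box); m=((H[...,2]<50)).astype(np.uint8); m=cv2.morphologyEx(m,cv2.MORPH_OPEN,np.ones((21,21)))
for k in cv2.findContours(m,0,2)[0]:
    (u,v),r=cv2.minEnclosingCircle(k); print('dark',u,v,r,onz(T,*back(u,v,box),.105).round(4))
cv2.imwrite('pics/j5.png',np.hstack([W['color'][:,80:480],cv2.resize(T['color'][200:350,75:215],(392,420))]))
```

```text
yellow [(np.float64(0.0004091984714937588), array([ 0.4355, -0.3166,  0.153 ]), np.float64(0.025), (282, 220))] tcp [ 0.4355 -0.3162  0.2278]
dark 224.5 276.0 80.31977081298828 [0.5207 0.2906 0.105 ]
dark 472.0 302.5 194.15533447265625 [0.5093 0.1963 0.105 ]
```

View pics/j5.png

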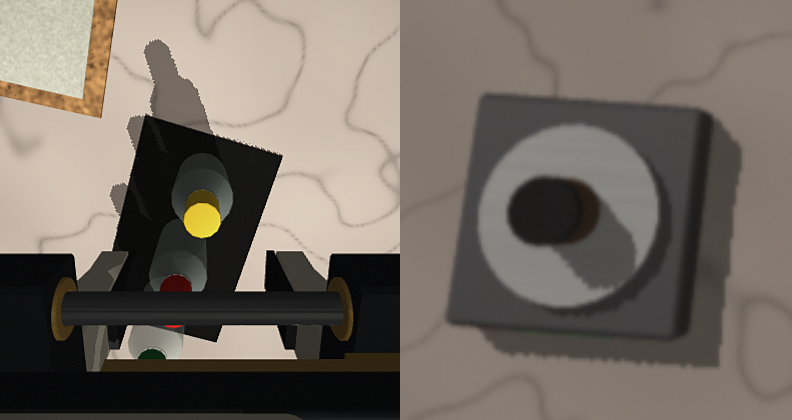

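The jar stands near the middle of the pan (lid at about px (127,275) in the full top view). The yellow cap is centred under the gripper, so I'll take it back first.

Request:
{"op": "step_arm", "data": {
  "rows": [
    [0,0,-0.02,0,0.06],
    [0,0,-0.04,0,0.06],
    [0,0,-0.06,0,0.06],
    [0,0,-0.08,0,0.06],
    [0,0,-0.1,0,0.06],
    [0,0,-0.111,0,0.06],
    [0,0,-0.111,0,0.06],
    [0,0,-0.111,0,0.03],
    [0,0,-0.111,0,0.015],
    [0,0,-0.111,0,0.015],
    [0,0,-0.111,0,0.015],
    [0,0,-0.111,0,0.015],
    [0,0,-0.111,0,0.015],
    [0,0,-0.111,0,0.015]
  ],
  "newtons": 20
}}

```text
t: 32.25
eef_pos: [0.4355, -0.3169, 0.1169]
ee_rot: [-3.141, 0.0, -2.774]
force: [-0.1, 1.8, 3.6]
width: 0.0256
gripper_force: 20.0
```

Request:
{"op": "step_arm", "data": {
  "rows": [
    [0,0,0.005,0,0.015],
    [0,0,0.015,0,0.015],
    [0,0,0.03,0,0.015],
    [0,0,0.05,0,0.015],
    [0,0,0.065,0,0.015],
    [0.004,0.012,0.07,0,0.015],
    [0.01,0.03,0.07,0,0.015],
    [0.019,0.06,0.07,0,0.015],
    [0.028,0.09,0.07,0,0.015],
    [0.041,0.13,0.07,0,0.015],
    [0.054,0.17,0.07,0,0.015],
    [0.066,0.21,0.07,0,0.015],
    [0.079,0.25,0.07,0,0.015],
    [0.092,0.29,0.07,0,0.015],
    [0.103,0.325,0.07,0,0.015],
    [0.111,0.35,0.07,0,0.015],
    [0.117,0.37,0.07,0,0.015],
    [0.1195,0.379,0.07,0,0.015],
    [0.1195,0.379,0.07,0,0.015],
    [0.1195,0.379,0.07,0,0.015]
  ]
}}

```text
t: 34.25
eef_pos: [0.5543, 0.0619, 0.1863]
ee_rot: [3.142, -0.001, -2.774]
force: [0.4, -0.3, -3.0]
width: 0.0254
gripper_force: 20.0
```

Request:
{"op": "step_arm", "data": {
  "rows": [
    [0,0,-0.01,0,0.015],
    [0,0,-0.025,0,0.015],
    [0,0,-0.04,0,0.015],
    [0,0,-0.05,0,0.015],
    [0,0,-0.057,0,0.015],
    [0,0,-0.061,0,0.015],
    [0,0,-0.063,0,0.015],
    [0,0,-0.064,0,0.015],
    [0,0,-0.064,0,0.015],
    [0,0,-0.064,0,0.015]
  ]
}}

```text
t: 35.25
eef_pos: [0.5551, 0.0623, 0.123]
ee_rot: [3.142, 0.001, -2.774]
force: [0.5, 1.0, -3.4]
width: 0.0254
gripper_force: 20.0
```

Request:
{"op": "step_arm", "data": {
  "rows": [
    [0,0,-0.0005,0,0.015],
    [0,0,-0.001,0,0.015],
    [0,0,-0.0015,0,0.015],
    [0,0,-0.0015,0,0.015]
  ]
}}

```text
t: 35.65
eef_pos: [0.5554, 0.0623, 0.122]
ee_rot: [-3.141, 0.001, -2.773]
force: [-1.6, -0.3, 4.1]
width: 0.0256
gripper_force: 20.0
```

Request:
{"op": "step_arm", "data": {
  "rows": [
    [0,0,0,0,0.03],
    [0,0,0,0,0.045],
    [0,0,0,0,0.06],
    [0,0,0.03,0,0.06],
    [0,0,0.07,0,0.06],
    [0,0,0.105,0,0.06],
    [-0.003,-0.03,0.107,0,0.06],
    [-0.008,-0.07,0.107,0,0.06],
    [-0.013,-0.11,0.107,0,0.06],
    [-0.018,-0.15,0.107,0,0.06],
    [-0.024,-0.2,0.107,0,0.06],
    [-0.03,-0.25,0.107,0,0.06],
    [-0.036,-0.3,0.107,0,0.06],
    [-0.042,-0.345,0.107,0,0.06],
    [-0.045,-0.373,0.107,0,0.06],
    [-0.045,-0.373,0.107,0,0.06],
    [-0.045,-0.373,0.107,0,0.06],
    [-0.045,-0.373,0.107,0,0.06]
  ]
}}

```text
t: 37.45
eef_pos: [0.5099, -0.3103, 0.228]
ee_rot: [3.141, -0.0, -2.773]
force: [-0.0, 0.1, 0.3]
width: 0.06
gripper_force: 0.0
```

```bash
cat >> h.py <<'E'
def captop(c,vm,z=.158):
    T=grab('top'); box=(220,195,345,320); m=cv2.morphologyEx(hm(up(T,box),c,150,vm),cv2.MORPH_OPEN,np.ones((9,9))); u,v,r,a,b=cen(m); print(c,'top cap',r,onz(T,*back(a,b,box),z).round(4)); return T
E
python3 - <<'E'
from h import *
capw('red',z=.153,vm=140); captop('yellow',115)
E
```

```text
red [(np.float64(0.0011868347201311853), array([ 0.5098, -0.3112,  0.153 ]), np.float64(0.0251), (281, 219))] tcp [ 0.5101 -0.31    0.2281]
yellow top cap 36.75189971923828 [0.5556 0.0626 0.158 ]
```

Request:
{"op": "step_arm", "data": {
  "rows": [
    [0,-0.001,-0.02,0,0.06],
    [0,-0.001,-0.04,0,0.06],
    [0,-0.001,-0.06,0,0.06],
    [0,-0.001,-0.08,0,0.06],
    [0,-0.001,-0.1,0,0.06],
    [0,-0.001,-0.111,0,0.06],
    [0,-0.001,-0.111,0,0.06],
    [0,-0.001,-0.111,0,0.03],
    [0,-0.001,-0.111,0,0.015],
    [0,-0.001,-0.111,0,0.015],
    [0,-0.001,-0.111,0,0.015],
    [0,-0.001,-0.111,0,0.015],
    [0,-0.001,-0.111,0,0.015],
    [0,-0.001,-0.111,0,0.015]
  ],
  "newtons": 20
}}

```text
t: 38.95
eef_pos: [0.51, -0.3118, 0.1174]
ee_rot: [-3.141, 0.0, -2.774]
force: [-0.2, 1.8, 3.6]
width: 0.0258
gripper_force: 20.0
```

Request:
{"op": "step_arm", "data": {
  "rows": [
    [0,0,0.005,0,0.015],
    [0,0,0.015,0,0.015],
    [0,0,0.03,0,0.015],
    [0,0,0.05,0,0.015],
    [0,0,0.065,0,0.015],
    [0,0.01,0.07,0,0.015],
    [0,0.025,0.07,0,0.015],
    [0,0.05,0.07,0,0.015],
    [0.001,0.075,0.07,0,0.015],
    [0.002,0.105,0.07,0,0.015],
    [0.003,0.135,0.07,0,0.015],
    [0.004,0.165,0.07,0,0.015],
    [0.005,0.195,0.07,0,0.015],
    [0.005,0.225,0.07,0,0.015],
    [0.006,0.255,0.07,0,0.015],
    [0.006,0.28,0.07,0,0.015],
    [0.006,0.295,0.07,0,0.015],
    [0.006,0.3005,0.07,0,0.015],
    [0.006,0.3005,0.07,0,0.015],
    [0.006,0.3005,0.07,0,0.015]
  ]
}}

```text
t: 40.95
eef_pos: [0.5156, -0.0117, 0.1868]
ee_rot: [-3.142, -0.001, -2.774]
force: [-0.4, 0.2, -3.1]
width: 0.0255
gripper_force: 20.0
```

Request:
{"op": "step_arm", "data": {
  "rows": [
    [0,0,-0.01,0,0.015],
    [0,0,-0.025,0,0.015],
    [0,0,-0.04,0,0.015],
    [0,0,-0.05,0,0.015],
    [0,0,-0.057,0,0.015],
    [0,0,-0.061,0,0.015],
    [0,0,-0.063,0,0.015],
    [0,0,-0.064,0,0.015],
    [0,0,-0.065,0,0.015],
    [0,0,-0.0655,0,0.015],
    [0,0,-0.0655,0,0.015]
  ]
}}

```text
t: 42.05
eef_pos: [0.5165, -0.0112, 0.1224]
ee_rot: [-3.141, 0.001, -2.773]
force: [-1.2, -0.0, 3.8]
width: 0.0257
gripper_force: 20.0
```

Touchdown. I'll release and go to green: delta (+0.069, −0.295).

Request:
{"op": "step_arm", "data": {
  "rows": [
    [0,0,0,0,0.03],
    [0,0,0,0,0.045],
    [0,0,0,0,0.06],
    [0,0,0.03,0,0.06],
    [0,0,0.07,0,0.06],
    [0,0,0.105,0,0.06],
    [0.005,-0.03,0.106,0,0.06],
    [0.014,-0.065,0.106,0,0.06],
    [0.024,-0.105,0.106,0,0.06],
    [0.034,-0.145,0.106,0,0.06],
    [0.044,-0.185,0.106,0,0.06],
    [0.053,-0.225,0.106,0,0.06],
    [0.061,-0.26,0.106,0,0.06],
    [0.067,-0.285,0.106,0,0.06],
    [0.069,-0.295,0.106,0,0.06],
    [0.069,-0.295,0.106,0,0.06],
    [0.069,-0.295,0.106,0,0.06],
    [0.069,-0.295,0.106,0,0.06]
  ]
}}

```text
t: 43.85
eef_pos: [0.5848, -0.3053, 0.2278]
ee_rot: [3.142, 0.0, -2.773]
force: [0.4, 0.3, 0.4]
width: 0.0605
gripper_force: 0.0
```

Run:
```python
from h import *
capw('green',z=.153,vm=90); captop('red',120)
```

```text
green [(np.float64(0.001224129153355418), array([ 0.5845, -0.3064,  0.153 ]), np.float64(0.0248), (281, 218)), (np.float64(0.14398065659152223), array([ 0.555 , -0.1644,  0.153 ]), np.float64(0.0383), (486, 251))] tcp [ 0.5849 -0.3053  0.2279]
red top cap 36.04631042480469 [ 0.5166 -0.0106  0.158 ]
```

Request:
{"op": "step_arm", "data": {
  "rows": [
    [0,-0.001,-0.02,0,0.06],
    [0,-0.001,-0.04,0,0.06],
    [0,-0.001,-0.06,0,0.06],
    [0,-0.001,-0.08,0,0.06],
    [0,-0.001,-0.1,0,0.06],
    [0,-0.001,-0.111,0,0.06],
    [0,-0.001,-0.111,0,0.06],
    [0,-0.001,-0.111,0,0.03],
    [0,-0.001,-0.111,0,0.015],
    [0,-0.001,-0.111,0,0.015],
    [0,-0.001,-0.111,0,0.015],
    [0,-0.001,-0.111,0,0.015],
    [0,-0.001,-0.111,0,0.015],
    [0,-0.001,-0.111,0,0.015]
  ],
  "newtons": 20
}}

```text
t: 45.35
eef_pos: [0.585, -0.3072, 0.117]
ee_rot: [-3.142, 0.0, -2.774]
force: [-1.9, 1.9, 3.6]
width: 0.0256
gripper_force: 20.0
```

Request:
{"op": "step_arm", "data": {
  "rows": [
    [0,0,0.005,0,0.015],
    [0,0,0.015,0,0.015],
    [0,0,0.03,0,0.015],
    [0,0,0.05,0,0.015],
    [0,0,0.065,0,0.015],
    [0,0.01,0.07,0,0.015],
    [0,0.025,0.07,0,0.015],
    [0,0.05,0.07,0,0.015],
    [0.001,0.075,0.07,0,0.015],
    [0.002,0.1,0.07,0,0.015],
    [0.003,0.125,0.07,0,0.015],
    [0.003,0.15,0.07,0,0.015],
    [0.004,0.175,0.07,0,0.015],
    [0.004,0.2,0.07,0,0.015],
    [0.004,0.22,0.07,0,0.015],
    [0.004,0.235,0.07,0,0.015],
    [0.004,0.245,0.07,0,0.015],
    [0.004,0.2495,0.07,0,0.015],
    [0.004,0.2495,0.07,0,0.015],
    [0.004,0.2495,0.07,0,0.015]
  ]
}}

```text
t: 47.35
eef_pos: [0.5888, -0.0583, 0.1865]
ee_rot: [-3.142, -0.0, -2.774]
force: [-0.3, -0.1, -4.2]
width: 0.0258
gripper_force: 20.0
```

Request:
{"op": "step_arm", "data": {
  "rows": [
    [0,0,-0.01,0,0.015],
    [0,0,-0.025,0,0.015],
    [0,0,-0.04,0,0.015],
    [0,0,-0.05,0,0.015],
    [0,0,-0.057,0,0.015],
    [0,0,-0.061,0,0.015],
    [0,0,-0.063,0,0.015],
    [0,0,-0.064,0,0.015],
    [0,0,-0.065,0,0.015],
    [0,0,-0.0655,0,0.015],
    [0,0,-0.0655,0,0.015]
  ]
}}

```text
t: 48.45
eef_pos: [0.5894, -0.0578, 0.1219]
ee_rot: [-3.141, 0.001, -2.773]
force: [-1.4, 0.8, 1.5]
width: 0.0254
gripper_force: 20.0
```

Touchdown. I'll release and back away to see everything.

Request:
{"op": "step_arm", "data": {
  "rows": [
    [0,0,0,0,0.03],
    [0,0,0,0,0.045],
    [0,0,0,0,0.06],
    [0,0,0.03,0,0.06],
    [0,0,0.07,0,0.06],
    [0,0,0.105,0,0.06],
    [-0.01,-0.03,0.11,0,0.06],
    [-0.03,-0.07,0.11,0,0.06],
    [-0.05,-0.11,0.11,0,0.06],
    [-0.07,-0.15,0.11,0,0.06],
    [-0.09,-0.19,0.11,0,0.06],
    [-0.11,-0.23,0.11,0,0.06],
    [-0.13,-0.27,0.11,0,0.06],
    [-0.15,-0.31,0.11,0,0.06],
    [-0.17,-0.35,0.11,0,0.06],
    [-0.18,-0.37,0.11,0,0.06],
    [-0.18,-0.37,0.11,0,0.06],
    [-0.18,-0.37,0.11,0,0.06]
  ]
}}

```text
t: 50.25
eef_pos: [0.4084, -0.4283, 0.2308]
ee_rot: [3.141, -0.0, -2.775]
force: [0.4, 0.3, -0.3]
width: 0.0597
gripper_force: 0.0
```

Run:
```python
from h import *
captop('red',120); captop('yellow',115); T=captop('green',72)
box=(100,240,170,315); H=up(T,box); m=(H[...,2]<33).astype(np.uint8); m=cv2.morphologyEx(m,cv2.MORPH_OPEN,np.ones((15,15))); u,v,r,a,b=cen(m); print('lid',r,onz(T,*back(a,b,box),.105).round(4))
cv2.imwrite('pics/end.png',cv2.resize(T['color'][100:350,60:400],None,fx=2,fy=2))
print(arm.get_state()['t'])
```

```text
red top cap 33.70840835571289 [ 0.5169 -0.0104  0.158 ]
yellow top cap 36.6231803894043 [0.5557 0.0628 0.158 ]
green top cap 31.783905029296875 [ 0.5887 -0.0571  0.158 ]
lid 66.85067749023438 [0.5203 0.2946 0.105 ]
50.4
```

View pics/end.png

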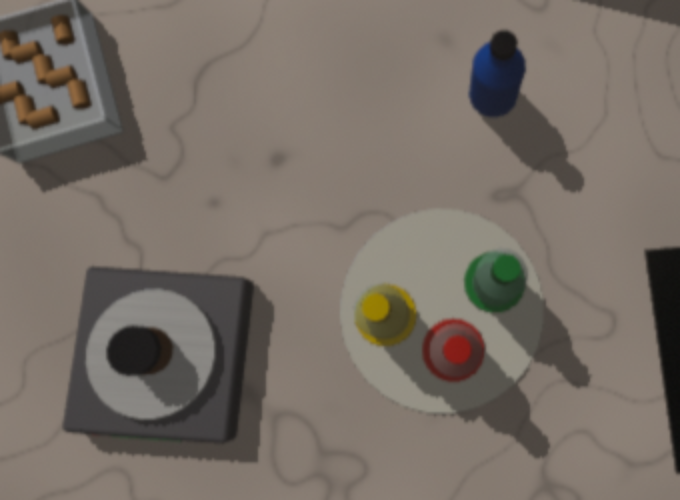

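The final view shows each bottle upright on its own coaster, with measured cap centres within about 1–2 mm of the coaster centres. The jar stands near the pan's middle and the flask does not appear to have moved.

```bash
python3 -c "
from station import arm
print(arm.job_done())"
```

```text
the job is handed in; nothing more can be done
None
```

I handed the job in at about 50 s: all three bottles are back on their own coasters (about 1–2 mm off centre), the jar stands on the pan within about 5 mm of its middle, and the flask was left alone; the judge returned no verdict.

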